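# Load a sample holder under the stage clip

## Robot

A 7-joint arm with a two-finger parallel gripper is mounted at the origin on the work surface. World frame = base frame: x ahead of the robot, y to its left, z up, the work surface at z = 0. Lengths are in m, angles in rad, forces in N, time in s.
With the tool pointing down it reaches from about 0.425 to 0.8 m from the base axis. Payload 8.3 kg.
Tool frame: the origin (TCP) lies at the very end of the fingers, on their centre line; the grasp point (between the pads) lies 19 mm behind it (grasp_offset is the distance from the TCP to the grasp point, in m); z points along the fingers, y is the direction in which the jaws open and shut (so a half turn about z gives the same grasp; the last joint's range is limited). The gripper opens to 85 mm and grips with 20 to 120 N. Pads are 22 mm wide; open, the fingers measure 114 mm over their backs; the gripper's body (76 mm by 85 mm) begins 54 mm behind the grasp point. The pads swing forward as they close: fully open they stand 13 mm farther back than shut.
Start: joints at [1.222, 0.383, 0.016, 1.37, -0.006, 1.388, -0.046], TCP at [0.176, -0.6, 0.231] pointing down, gripper open.
Joint ranges: [-2.95, 2.95], [-0.25, 2.06], [-1.52, 1.56], [0.18, 2.33], [-1.44, 4.58], [0.02, 2.06], [-3.01, 3.01]. Speed limits (rad/s): [2.39, 2.39, 3.01, 3.01, 3.14, 3.14, 3.14].

## Interface

Orientations are given as a rotation vector (axis times angle).
In Python, from plant import * gives the robot as it stands. The module is installed in compiled form; this text tells all that it offers.
- The arm moves only by the tool send_rows, never from a script. Its argument "motion" is a list of rows, each a list of 3 entries, a list of its own where there are three numbers: the gripper command: -1 is shut, 1 is fully open, values between are in proportion, then the shift along the tool's x, y, z in cm, then the turn about the tool's z in degrees. A call has 1 to 5 rows; each row is the pose to reach, as a shift and turn from the pose commanded when the call began, along the tool's axes at that moment; what a row does not reach only later rows make up. A row lasts 1/8 s, in which the tool goes at most 62.5 mm and 10.7 degrees, less where a joint would pass 70% of its speed; a pose out of reach is approached as far as the arm can. A call with a gripper value outside its range is refused whole. The fingers move at their own pace and stop on an object; the grip force is fixed at half the most. Time passes only in rows, so rows that repeat a pose let the fingers close. It gives the time, the measured TCP pose, the force and the opening at its end, in the units of the state.
- read_state(): the state, without advancing time (a new reading comes with each control period).
- get_image(name): name is "side" or "top" or "wrist"; returns (picture, depth): 400x640x3 uint8, blue, green, red; 400x640 float32, m along the optical axis (not along the pixel's ray), 0 where there is no reading.
- camera_params(name): a dict with "intrinsics" (3x3 intrinsics, pixels), "xyz" and "attitude" of the camera in the world. Camera axes: x right, y up, looking along -z (the intrinsics and any distortion apply to the point x, -y, -z); pixel columns grow to the right and rows downward; lengths in m; the calibration is good to about 2 mm. A picture is of the moment at which its call begins: read the wrist's pose just before it. camera_params takes no time and is no camera call; for the wrist camera it gives the pose at the moment of the call.
- job_done(): hands the job in, once; it reports no verdict.
The state is a dict: "t": time; "joints": joint angles; "joint_vel": joint speeds; "joint_efforts": joint torques, N m; "tcp_pos": TCP position; "orientation": TCP orientation; "force": force on the tool from outside, world axes, zero at the start; "wrist_torque": the same for the moment, N m; "width": finger opening in m.
Only numpy, scipy, OpenCV 4.12 (cv2) and the standard library are available. Lean on these libraries where they do the work, as an engineer would, in place of code of your own. Each camera call takes 0.05 s, during which the arm holds its last target. There are 200 camera calls.

## Task

On the sample stage, press the clip's orange thumb bar down with one fingertip and keep it held down while the other fingertip pushes the flat blue sample holder along its track, under the raised clip, until it is fully home against the red end stop. Then let go, so that the clip clamps the holder, and move the hand clear. Do not lift the holder, and leave the bottle, the vial and the grey case where they stand.

Things in the scene. Friction and masses are not known exactly. Their poses are not given: they have to be found in the camera images.
- stage: Fixed stage. Origin: deck centre in plan, at bench level; z up; x = push direction along the track; y = towards the thumb bar. Base plate x -80 to 80, y -50 to 95 mm, 12 mm thick. Aluminium deck x -75 to 75, y -33 to 33 mm, top 30 mm above the bench. Rails 5 mm above the deck, inner faces at y = -23 and 23, guide the holder; track open at its -x end. Clip hinge posts at y = 36, 48 mm high.
- end_stop (a point): Middle of the foot of the red end stop's face, on the deck, at stage x = 60, y = 0 mm. The stop is 60 mm wide and rises 14 mm above the deck.
- holder: Flat blue plastic holder, loose in the track: 60 mm along x, 44 mm wide, 10 mm thick, 70 to 120 g, round metal specimen on top. Origin: centre of underside; axes as the stage's. It starts with its origin at stage x -15 to 8 mm, before the clip's toe, which blocks it while the clip is down. Fully home its origin is at stage x = 30 mm (front edge on the stop, rear edge at x = 0).
- clip (a joint): Turn of the sprung clip, rad: 0 = at rest, toe 4 mm above the deck, holder blocked; 0.42 = thumb bar fully pressed, on its stop, toe 17 mm above the deck. The holder passes freely above 0.21; let go, the clip springs back and rests on a holder at about 0.19. A full press takes about 5 N at mid-bar. Hinge axis: along stage x at y = 34, z = 43 mm (8 mm shaft).
- thumb_bar (a point): Middle of the top of the orange thumb bar (moves with the clip): stage x -75 to 10 mm, 24 mm wide, 4 thick. Unpressed it slopes up outwards 24 degrees, middle 48 mm above the bench at y = 69. Fully pressed it is level, y 56 to 80, top 33 mm above the bench: 3 mm above the deck, so the other fingertip of a level hand then meets the holder's rear edge. A tip may slide along it; the stop is hard.
- clip_toe (a point): Underside of the clip's orange toe, 12 mm long in x (stage x 41 to 53 mm), at stage y = 3 mm; moves with the clip.
- bottle: Amber bottle with white cap, 52 mm in diameter, 115 mm high, loose, beside the stage; origin under its centre. Leave alone.
- vial: Clear vial with green cap, 31 mm in diameter, 55 mm high, loose, beyond the end stop; origin under its centre. Leave alone.
- case: Grey plastic case 75 x 50 x 28 mm, loose, on the thumb bar's side of the stage; origin under its centre. Leave alone.
Not all that is in view belongs to the job. Several things look just like the stage: the one meant starts farthest to the robot's left. What is shaped like the holder but brown is not meant.

How it is judged:
By the outcome, as a careful person would: the job done as asked, in the order asked, and still so for the second after the job is handed in, with the robot touching nothing.
It also fails if it takes over 37 s, if anything falls off the work surface, if the arm or the gripper's body presses on something with over 40 N, if the wrist force passes 120 N, or if a joint passes its speed limit or range.

## Working session

There is one attempt and no reset: what is moved stays moved. The work goes in short steps, Python scripts to look and compute and a tool call to move; the robot and the scene stay as the last step left them, time stands still between calls to the robot, and variables do not carry over. Pictures are saved under pics/ and viewed, about 8 in all and at most 12, crops included, and the job is handed in when it is done.

Besides the shell and the picture viewer there is one more tool, called after ">>>" by a JSON object that holds its "op" and its "data", one argument or row to a line. send_rows: Moves the arm, as the interface text tells. Its arguments: {"type":"object","properties":{"motion":{"type":"array","items":{"type":"array"}}},"required":["motion"]}

```bash
mkdir -p pics; cat > h.py <<'E'
from plant import *
import numpy as np, cv2
from scipy.spatial.transform import Rotation as R
def att(a):
    a=np.array(a,float)
    if a.shape==(3,3): return a
    return R.from_rotvec(a).as_matrix() if a.size==3 else R.from_quat(a).as_matrix()
def pts(p,depth):
    K=np.array(p["intrinsics"]); h,w=depth.shape
    u,v=np.meshgrid(np.arange(w),np.arange(h))
    c=np.stack([(u-K[0,2])/K[0,0]*depth,-(v-K[1,2])/K[1,1]*depth,-depth],-1)
    return c@att(p["attitude"]).T+np.array(p["xyz"])
E
python3 - <<'E'
from h import *
print(read_state())
for n in("top","side"):
    p=camera_params(n);print(n,p)
    im,d=get_image(n);cv2.imwrite(f"pics/{n}0.png",im);np.savez(f"{n}0.npz",im=im,d=d,P=pts(p,d))
E
```

```text
{'t': 0.0, 'joints': array([ 1.22212489,  0.3842628 ,  0.01638088,  1.37114272, -0.00634077,
        1.38816181, -0.04650896]), 'joint_vel': array([ 0.00031517,  0.00090428, -0.00045258, -0.00079113,  0.00020666,
       -0.00109849,  0.00147944]), 'joint_efforts': array([-6.13612447e-04, -6.27599859e+01,  8.43816251e-01, -3.71824515e+01,
        1.66156178e-02,  1.42387781e-02, -1.39642819e-05]), 'tcp_pos': array([ 0.17609445, -0.5991743 ,  0.2302687 ]), 'orientation': array([-3.10768000e+00, -4.47154909e-01,  4.26188417e-04]), 'force': array([-0.36519466, -0.40942877,  0.40821323]), 'wrist_torque': array([-0.01803858,  0.00951289, -0.02228434]), 'width': 0.08549411521374059}
top {'intrinsics': array([[489.50240771,   0.        , 321.99589627],
       [  0.        , 489.50240771, 198.8315093 ],
       [  0.        ,   0.        ,   1.        ]]), 'xyz': array([ 0.4958262 , -0.00438475,  0.93751662]), 'attitude': array([ 0.06853123, -0.05649444, -1.54842444])}
side {'intrinsics': array([[515.30368665,   0.        , 320.5048288 ],
       [  0.        , 515.30368665, 203.4553179 ],
       [  0.        ,   0.        ,   1.        ]]), 'xyz': array([0.15224097, 0.58125893, 0.66680542]), 'attitude': array([ 0.33764295, -1.08675054, -2.35070788])}
```

View pics/top0.png

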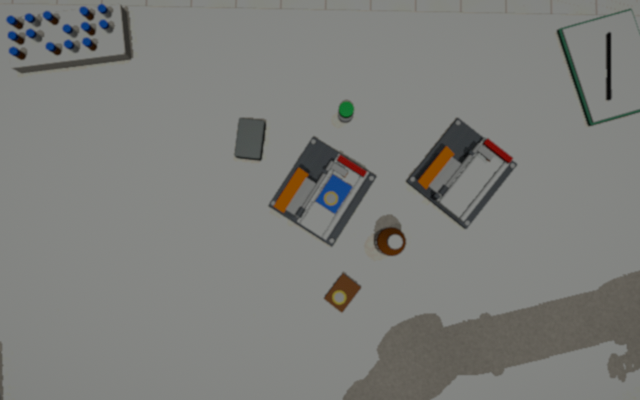

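View pics/side0.png

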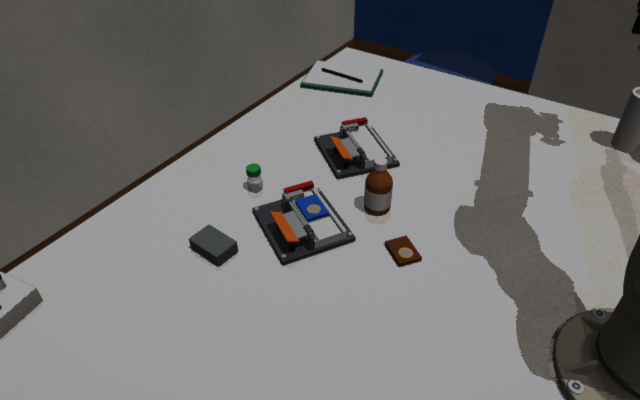

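The top view shows two look-alike stages: A at (322,190) and B at (462,173). Image left is the robot's left, so A is the one meant, and it also carries the blue holder at (333,194). The brown decoy is at (342,292), the bottle at (391,241), the vial at (346,111) and the case at (250,139). Next I measure and make one confirming crop.

```bash
cat > m.py <<'E'
from h import *
z=np.load("top0.npz");im,P=z["im"],z["P"]; side=np.load("side0.npz")
p=camera_params("top");K=p["intrinsics"];A=att(p["attitude"]);C=np.array(p["xyz"])
def ray(u,v,h):
    d=A@np.array([(u-K[0,2])/K[0,0],-(v-K[1,2])/K[1,1],-1]);return C+d*(h-C[2])/d[2]
hsv=cv2.cvtColor(im,cv2.COLOR_BGR2HSV)
def blob(lo,hi,box,h,name):
    m=cv2.inRange(hsv,lo,hi);k=np.zeros_like(m);x0,y0,x1,y1=box;k[y0:y1,x0:x1]=m[y0:y1,x0:x1]
    c=max(cv2.findContours(k,0,2)[0],key=cv2.contourArea)
    r=cv2.minAreaRect(c);b=cv2.boxPoints(r)
    W=np.array([ray(*q,h)[:2] for q in b]);e=np.roll(W,-1,0)-W
    L=np.linalg.norm(e,axis=1)[:2];a=np.degrees(np.arctan2(e[:2,1],e[:2,0]))
    q=np.array(c)[:,0];mz=np.zeros_like(m);cv2.drawContours(mz,[c],-1,255,-1)
    print(name,"px",np.round(r[0],1),"ctr",W.mean(0).round(4),"L",L.round(4),"ang",a.round(1),"depth z",np.median(P[mz>0][:,2]).round(4))
    return W.mean(0)
box=(255,125,385,250)
blob((105,120,60),(125,255,255),box,.04,"holder")
blob((5,150,90),(20,255,255),(270,160,312,220),.047,"bar")
blob((0,150,60),(4,255,255),box,.044,"stop")
blob((0,0,20),(179,110,110),box,.012,"base")
blob((50,100,40),(80,255,255),(330,90,365,130),.055,"vial")
blob((0,0,20),(179,90,110),(230,110,270,165),.028,"case")
blob((0,150,20),(20,255,255),(370,220,410,260),.06,"bottle")
cv2.imwrite("pics/crop.png",cv2.resize(im[95:265,225:420],None,fx=3.5,fy=3.5,interpolation=2))
E
python3 m.py
```

```text
holder px [333.5 193.5] ctr [ 0.5779 -0.0176] L [0.0586 0.0432] ang [ -31.4 -121.7] depth z 0.0396
bar px [290.4 189.6] ctr [0.5828 0.0613] L [0.0854 0.0236] ang [ -31.7 -122.3] depth z 0.0477
stop px [351.5 165.3] ctr [ 0.6304 -0.0496] L [0.0118 0.0562] ang [ -31.1 -121.6] depth z 0.0436
base px [322.5 190.3] ctr [0.5867 0.003 ] L [0.1644 0.1472] ang [ -31.  -121.8] depth z 0.0301
vial px [345.8 109.3] ctr [ 0.7322 -0.0368] L [0.0275 0.0262] ang [ -43.4 -134.5] depth z 0.0547
case px [250.2 138.5] ctr [0.6798 0.1411] L [0.0804 0.0543] ang [ -5.  -96.1] depth z 0.0274
bottle px [390.5 241. ] ctr [ 0.4931 -0.1207] L [0.0482 0.0462] ang [ -88.8 -179.5] depth z 0.0847
```

View pics/crop.png

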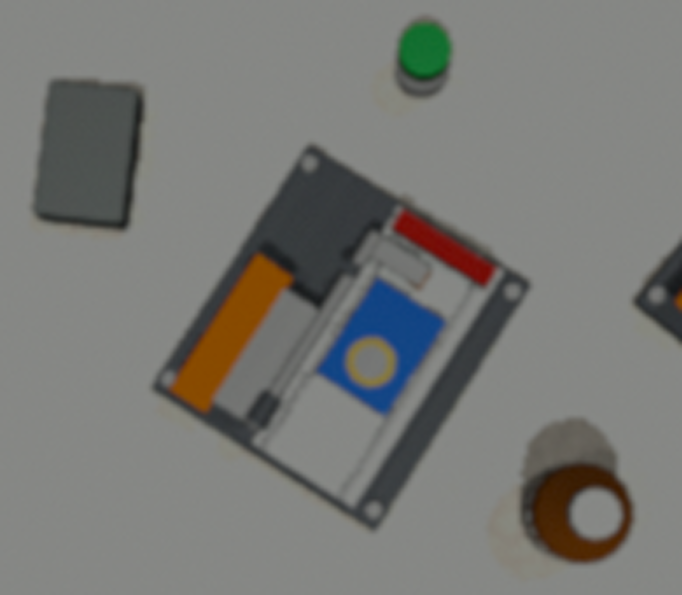

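Stage A is confirmed: its bar, red stop and blue holder all match the given sizes and heights. The stage origin is about (0.574, -0.015), yaw is about -31.6°, and the holder origin is at stage x ≈ +4 mm. The target is the hand centre at stage (-46, 34), with tool x along stage x.

>>> {"op": "send_rows", "data": {
  "motion": [
    [0.26,[4.4,-4.1,0],9.6],
    [0.26,[8.8,-8.2,0],19.2],
    [0.26,[13.2,-12.3,0],28.8],
    [0.26,[17.6,-16.4,0],38.4],
    [0.26,[22,-20.5,0],48]
  ]
}}

```text
t: 0.72
tcp_pos: [0.3283, -0.3426, 0.2311]
orientation: [-3.025, 0.846, 0.0]
force: [1.1, -0.0, 0.9]
width: 0.054
```

```bash
cat > g.py <<'E'
from h import *
import sys
s=read_state();th=np.radians(-31.6);O=np.array([.5744,-.0150])
ex=np.array([np.cos(th),np.sin(th)]);ey=np.array([-ex[1],ex[0]])
M=R.from_rotvec(s["orientation"]).as_matrix()
d=s["tcp_pos"][:2]-O
print("t",round(s["t"],2),"stage mm",(1e3*np.array([d@ex,d@ey,s["tcp_pos"][2]])).round(1),"xyz",s["tcp_pos"].round(4),"w",s["width"].round(4))
F=s["force"];print("F stage",np.round([F[:2]@ex,F[:2]@ey,F[2]],2),"j7",s["joints"].round(2))
print("toolx yaw",np.degrees(np.arctan2(M[1,0],M[0,0])).round(2),"tilt",M[:,2].round(3))
if len(sys.argv)>1:
    x,y,h=map(float,sys.argv[1:4]);t=np.array([*(O+x/1e3*ex+y/1e3*ey),h/1e3])
    print("shift cm",(M.T@(t-s["tcp_pos"])*100).round(2))
E
python3 g.py -46 34 150
```

```text
Traceback (most recent call last):
  File "g.py", line 7, in <module>
    print("t",round(s["t"],2),"stage mm",(1e3*np.array([d@ex,d@ey,s["tcp_pos"][2]])).round(1),"xyz",s["tcp_pos"].round(4),"w",s["width"].round(4))
                                                                                                                              ^^^^^^^^^^^^^^^^
AttributeError: 'float' object has no attribute 'round'
```

```bash
sed -i 's/s\["width"\].round(4)/round(s["width"],4)/' g.py; python3 g.py -46 34 150
```

```text
t 0.72 stage mm [ -38.  -407.9  231.1] xyz [ 0.3283 -0.3426  0.2311] w 0.054
F stage [0.98 0.55 0.87] j7 [ 0.83  0.06 -0.09  1.76  0.01  1.32 -1.38]
toolx yaw -31.24 tilt [-0.  0. -1.]
shift cm [ -0.52 -44.2    8.12]
```

>>> {"op": "send_rows", "data": {
  "motion": [
    [0.26,[-0.6,-6,0],0],
    [0.26,[-0.6,-12,0],0],
    [0.26,[-0.6,-18,0],0],
    [0.26,[-0.6,-24,0],0],
    [0.26,[-0.6,-30,0],0]
  ]
}}

```text
t: 1.35
tcp_pos: [0.4773, -0.0826, 0.2313]
orientation: [3.027, -0.839, 0.0]
force: [-0.3, -1.3, -0.3]
width: 0.0537
```

>>> {"op": "send_rows", "data": {
  "motion": [
    [0.26,[0,-5,0],0],
    [0.26,[0,-10,0],0],
    [0.26,[0,-14,2],0],
    [0.26,[0,-14,7],0],
    [0.26,[0,-14,8],0]
  ]
}}

```text
t: 1.98
tcp_pos: [0.5464, 0.0357, 0.1479]
orientation: [3.026, -0.837, -0.01]
force: [-0.7, -0.1, 0.6]
width: 0.0539
```

```bash
python3 g.py -46 34 80; python3 - <<'E'
from h import *
p=camera_params("wrist");im,d=get_image("wrist");P=pts(p,d)
cv2.imwrite("pics/w1.png",im);np.savez("w1.npz",im=im,d=d,P=P)
im,d=get_image("side");P=pts(camera_params("side"),d);np.savez("s1.npz",im=im,d=d,P=P)
cv2.imwrite("pics/s1.png",cv2.resize(im[60:280,200:420],None,fx=2.7,fy=2.7))
E
```

```text
t 1.98 stage mm [-50.4  28.5 147.9] xyz [0.5464 0.0357 0.1479] w 0.0539
F stage [-0.59 -0.43  0.59] j7 [ 0.27  0.32 -0.48  1.68  0.16  1.19 -2.36]
toolx yaw -30.91 tilt [-0.007 -0.    -1.   ]
shift cm [ 0.49 -0.57  6.78]
```

View pics/w1.png

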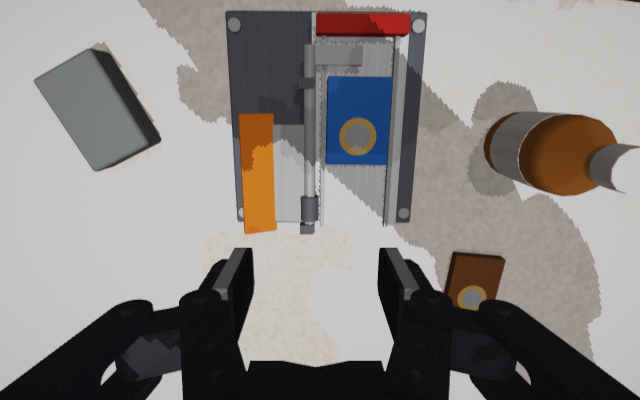

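The wrist view shows the orange bar at (257,172), the holder at (358,120), the stop at (362,24), and the fingertips at (240,260) and (393,260). From here I refine the stage pose and the real fingertip depth.

```bash
cat > w.py <<'E'
from h import *
import sys
z=np.load(sys.argv[1]);im,P=z["im"],z["P"]
th=np.radians(-31.6);O=np.array([.5744,-.0150]);ex=np.array([np.cos(th),np.sin(th)]);ey=np.array([-ex[1],ex[0]])
S=np.stack([(P[...,:2]-O)@ex,(P[...,:2]-O)@ey,P[...,2]],-1)*1e3
hsv=cv2.cvtColor(im,cv2.COLOR_BGR2HSV)
for n,lo,hi,zr in(("holder",(105,120,40),(125,255,255),(30,48)),("bar",(8,150,60),(22,255,255),(25,60)),("stop",(0,150,40),(6,255,255),(41,60))):
    m=(cv2.inRange(hsv,lo,hi)>0)&(z["d"]>0)&(S[...,2]>zr[0])&(S[...,2]<zr[1])&(abs(S[...,0])<120)&(S[...,1]>-60)&(S[...,1]<100)
    q=S[m]
    if len(q)<20: print(n,"none");continue
    r=cv2.minAreaRect(q[:,:2].astype(np.float32))
    print(n,len(q),"lo",np.percentile(q,1,0).round(1),"hi",np.percentile(q,99,0).round(1),"rect",np.round(r[0],1),np.round(r[1],1),round(r[2],1))
E
python3 w.py w1.npz; python3 - <<'E'
from h import *
z=np.load("w1.npz");s=read_state();M=R.from_rotvec(s["orientation"]).as_matrix()
T=(z["P"]-s["tcp_pos"])@M*1e3
g=T[(z["d"]>0)&(T[...,2]>-45)&(T[...,2]<15)&(abs(T[...,0])<25)&(abs(T[...,1])<60)]
for sg in(1,-1):
    q=g[g[:,1]*sg>0];print(sg,len(q),np.percentile(q,[1,50,99],axis=0).round(1).tolist())
    q=q[q[:,2]>np.percentile(q[:,2],90)];print("  end",np.percentile(q,[1,50,99],axis=0).round(1).tolist())
E
```

```text
holder 4353 lo [-23.4 -21.8  37.3] hi [34.7 21.4 40.6] rect [ 5.5 -0.4] [44.1 59.3] 89.8
bar 4226 lo [-72.4 -10.3  38.7] hi [10.1 79.8 52.1] rect [-31.   33.9] [84.4 93.1] 0.8
stop 1845 lo [ 61.1 -29.2  41.3] hi [72.4 28.9 44.7] rect [66.8 -0.3] [11.6 59.7] 0.4
1 2944 [[-10.7, 26.6, -44.7], [6.8, 28.2, -27.1], [13.0, 46.7, -2.2]]
  end [[-10.9, 26.7, -9.2], [5.6, 27.0, -6.0], [10.9, 38.8, -0.4]]
-1 2961 [[-10.9, -47.1, -44.8], [6.7, -28.4, -27.0], [13.0, -26.7, -2.1]]
  end [[-11.0, -38.8, -9.1], [5.2, -27.0, -6.0], [10.8, -26.7, -0.4]]
```

>>> {"op": "send_rows", "data": {
  "motion": [
    [0.26,[0,0,4],0],
    [0.26,[0,0,7],0],
    [0.26,[0,0,8],0],
    [0.26,[0,0,8],0],
    [0.26,[0,0,8],0]
  ]
}}

```text
t: 2.7
tcp_pos: [0.5501, 0.0358, 0.0733]
orientation: [-3.027, 0.839, -0.004]
force: [-0.2, -0.2, 0.5]
width: 0.054
```

```bash
python3 g.py -46 34 60
```

```text
t 2.7 stage mm [-47.4  30.6  73.3] xyz [0.5501 0.0358 0.0733] w 0.054
F stage [-0.1  -0.25  0.45] j7 [ 0.26  0.4  -0.47  1.76  0.21  1.03 -2.4 ]
toolx yaw -30.97 tilt [ 0.003  0.    -1.   ]
shift cm [ 0.14 -0.34  1.33]
```

>>> {"op": "send_rows", "data": {
  "motion": [
    [0.26,[0.1,-0.3,0.5],0.6],
    [0.26,[0.1,-0.3,1.2],0.6],
    [0.26,[0.1,-0.3,1.6],0.6],
    [0.26,[0.1,-0.3,1.6],0.6]
  ]
}}

```text
t: 3.2
tcp_pos: [0.5508, 0.0379, 0.0548]
orientation: [3.023, -0.854, -0.002]
force: [0.5, -0.3, 0.4]
width: 0.0538
```

```bash
python3 g.py -46 34 34
```

```text
t 3.2 stage mm [-47.9  32.7  54.8] xyz [0.5508 0.0379 0.0548] w 0.0538
F stage [0.55 0.02 0.44] j7 [ 0.25  0.43 -0.46  1.77  0.22  1.   -2.42]
toolx yaw -31.54 tilt [-0.001  0.    -1.   ]
shift cm [ 0.19 -0.13  2.08]
```

>>> {"op": "send_rows", "data": {
  "motion": [
    [0.26,[0,-0.1,0.4],0],
    [0.26,[0,-0.1,0.8],0],
    [0.26,[0,-0.1,1.2],0],
    [0.26,[0,-0.1,1.6],0],
    [0.26,[0,-0.1,1.6],0]
  ]
}}

```text
t: 3.82
tcp_pos: [0.5519, 0.039, 0.0394]
orientation: [-3.023, 0.854, -0.0]
force: [0.2, 0.6, 3.1]
width: 0.0537
```

```bash
python3 g.py -46 34 34
```

```text
t 3.83 stage mm [-47.5  34.2  39.4] xyz [0.5519 0.039  0.0394] w 0.0537
F stage [-0.12  0.61  3.07] j7 [ 0.24  0.45 -0.45  1.78  0.23  0.97 -2.43]
toolx yaw -31.55 tilt [ 0.  0. -1.]
shift cm [0.15 0.02 0.54]
```

Contact with the bar reads 3 N. Next I press the rest of the way in small steps.

>>> {"op": "send_rows", "data": {
  "motion": [
    [0.26,[0,0,0.2],0],
    [0.26,[0,0,0.4],0],
    [0.26,[0,0,0.5],0],
    [0.26,[0,0,0.5],0]
  ]
}}

```text
t: 4.32
tcp_pos: [0.5518, 0.0387, 0.0344]
orientation: [-3.023, 0.854, -0.0]
force: [-1.6, 0.8, 3.9]
width: 0.0541
```

```bash
python3 g.py -46 34 33;  python3 - <<'E'
from h import *
p=camera_params("wrist");im,d=get_image("wrist");P=pts(p,d)
cv2.imwrite("pics/w2.png",im);np.savez("w2.npz",im=im,d=d,P=P)
E
python3 w.py w2.npz
```

```text
t 4.33 stage mm [-47.4  33.9  34.4] xyz [0.5518 0.0387 0.0344] w 0.0541
F stage [-1.79 -0.13  3.9 ] j7 [ 0.24  0.45 -0.45  1.78  0.24  0.96 -2.43]
toolx yaw -31.55 tilt [ 0.  0. -1.]
shift cm [ 0.14 -0.01  0.14]
holder 14185 lo [-23.6 -21.6  35.1] hi [34.7 21.6 40.5] rect [ 4.2 -1. ] [45.6 62.1] 90.0
bar 9331 lo [-71.3 -11.1  35.1] hi [43.2 79.8 47.7] rect [-11.8  31.5] [ 84.8 119.7] 28.6
stop none
```

View pics/w2.png

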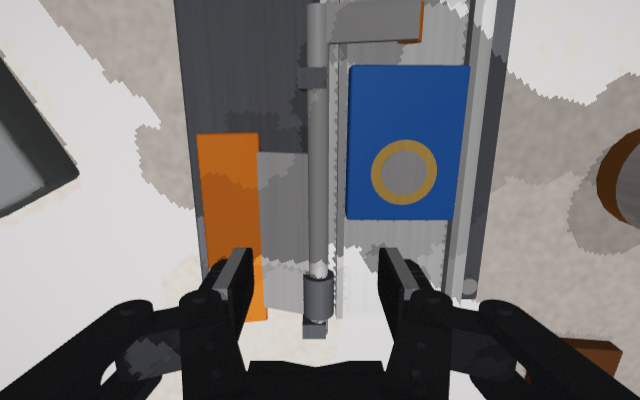

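The left tip is on the bar at (235,260), with the bar level at about 35 mm. The right tip at (395,260) is in the track behind the holder's rear edge (row 218), and the toe is raised at (412,22). Pushing now.

>>> {"op": "send_rows", "data": {
  "motion": [
    [0.26,[0.6,0,0.05],0],
    [0.26,[1.2,0,0.05],0],
    [0.26,[1.6,0,0.05],0],
    [0.26,[2.0,0,0.05],0],
    [0.26,[2.4,0,0.05],0]
  ]
}}

```text
t: 5.0
tcp_pos: [0.5723, 0.0262, 0.0339]
orientation: [-3.023, 0.854, 0.0]
force: [-2.8, 1.1, 4.4]
width: 0.0539
```

```bash
python3 g.py -11 34 33.5
```

```text
t 5.0 stage mm [-23.3  34.   33.9] xyz [0.5723 0.0262 0.0339] w 0.0539
F stage [-2.93 -0.52  4.37] j7 [ 0.24  0.49 -0.44  1.73  0.24  0.98 -2.41]
toolx yaw -31.55 tilt [-0.  0. -1.]
shift cm [ 1.23 -0.    0.04]
```

>>> {"op": "send_rows", "data": {
  "motion": [
    [0.26,[0.3,0,0],0],
    [0.26,[0.6,0,0],0],
    [0.26,[0.8,0,0],0],
    [0.26,[1.0,0,0],0],
    [0.26,[1.1,0,0],0]
  ]
}}

```text
t: 5.62
tcp_pos: [0.5816, 0.0204, 0.0339]
orientation: [-3.023, 0.854, -0.0]
force: [-3.5, 1.4, 4.8]
width: 0.0535
```

```bash
python3 g.py -11 34 33.5
```

```text
t 5.62 stage mm [-12.4  34.   33.9] xyz [0.5816 0.0204 0.0339] w 0.0535
F stage [-3.69 -0.67  4.77] j7 [ 0.25  0.51 -0.44  1.7   0.25  0.99 -2.4 ]
toolx yaw -31.55 tilt [ 0.  0. -1.]
shift cm [ 0.14 -0.    0.04]
```

Not on the stop yet, since the x force is only about 3.7 N. I creep on and watch for the rise.

>>> {"op": "send_rows", "data": {
  "motion": [
    [0.26,[0.1,0,0],0],
    [0.26,[0.15,0,0],0],
    [0.26,[0.2,0,0],0],
    [0.26,[0.2,0,0],0]
  ]
}}

```text
t: 6.12
tcp_pos: [0.5832, 0.0194, 0.0339]
orientation: [-3.023, 0.854, 0.0]
force: [-3.8, 1.6, 3.3]
width: 0.0539
```

```bash
python3 g.py -11 34 33.5
```

```text
t 6.12 stage mm [-10.5  34.   33.9] xyz [0.5832 0.0194 0.0339] w 0.0539
F stage [-4.12 -0.6   3.31] j7 [ 0.25  0.51 -0.44  1.7   0.25  0.99 -2.4 ]
toolx yaw -31.56 tilt [-0.  0. -1.]
shift cm [-0.05 -0.    0.04]
```

>>> {"op": "send_rows", "data": {
  "motion": [
    [0.26,[0.1,0,0],0],
    [0.26,[0.15,0,0],0],
    [0.26,[0.2,0,0],0],
    [0.26,[0.2,0,0],0]
  ]
}}

```text
t: 6.62
tcp_pos: [0.5836, 0.0192, 0.0336]
orientation: [3.023, -0.853, -0.004]
force: [-8.5, 2.8, 8.0]
width: 0.0538
```

```bash
python3 g.py -11 34 33.5;  python3 - <<'E'
from h import *
p=camera_params("wrist");im,d=get_image("wrist");P=pts(p,d)
cv2.imwrite("pics/w3.png",im);np.savez("w3.npz",im=im,d=d,P=P)
p=camera_params("top");im,d=get_image("top");cv2.imwrite("pics/t3.png",cv2.resize(im[125:255,255:390],None,fx=4.4,fy=4.4,interpolation=2))
E
python3 w.py w3.npz
```

```text
t 6.62 stage mm [-10.1  33.9  33.6] xyz [0.5836 0.0192 0.0336] w 0.0538
F stage [-8.67 -2.06  8.01] j7 [ 0.25  0.51 -0.44  1.7   0.25  0.99 -2.4 ]
toolx yaw -31.52 tilt [-0.003  0.001 -1.   ]
shift cm [-0.09 -0.01  0.01]
holder 10956 lo [  1.7 -22.2  35.2] hi [60.2 21.3 40.6] rect [30.6 -0.9] [44.4 59.9] 89.2
bar 5030 lo [-57.3 -11.9  34.1] hi [46.9 79.5 49.2] rect [-4.6 33.3] [ 70.8 115.1] 28.7
stop 5682 lo [ 61.3 -29.   41.6] hi [72.4 29.2 44.6] rect [67.  -0.3] [11.6 59.9] 0.2
```

View pics/w3.png

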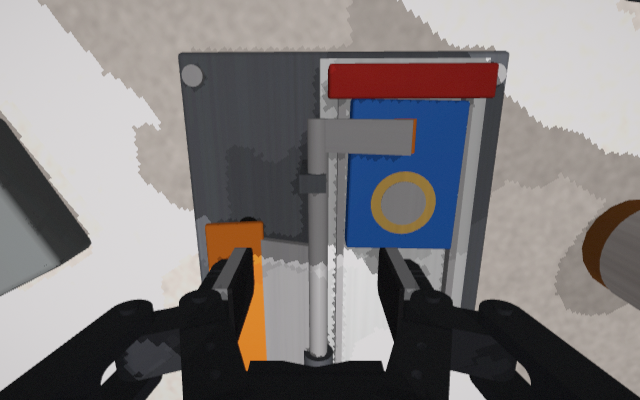

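The holder at (408,172) is against the stop (bottom edge at row 98) under the raised toe, and the push force has jumped. One more firm nudge will confirm seating.

>>> {"op": "send_rows", "data": {
  "motion": [
    [0.26,[0.15,0,0],0],
    [0.26,[0.25,0,0],0],
    [0.26,[0.25,0,0],0],
    [0.26,[0.25,0,0],0]
  ]
}}

```text
t: 7.22
tcp_pos: [0.5839, 0.019, 0.0333]
orientation: [3.024, -0.852, -0.01]
force: [-14.5, 5.5, 11.4]
width: 0.0538
```

```bash
python3 g.py -11 34 33.5
```

```text
t 7.22 stage mm [-9.7 34.  33.3] xyz [0.5839 0.019  0.0333] w 0.0538
F stage [-15.21  -2.85  11.44] j7 [ 0.25  0.51 -0.44  1.69  0.25  1.   -2.39]
toolx yaw -31.47 tilt [-0.006  0.001 -1.   ]
shift cm [-0.13 -0.   -0.02]
```

It is hard against the stop: 15 N with no travel. I back off slightly while still pressing, then lift.

>>> {"op": "send_rows", "data": {
  "motion": [
    [0.26,[-0.4,0,0],0],
    [0.26,[-0.8,0,0],0],
    [0.26,[-0.8,0,-0.5],0],
    [0.26,[-0.8,0,-1.0],0],
    [0.26,[-0.8,0,-1.5],0]
  ]
}}

```text
t: 7.85
tcp_pos: [0.58, 0.0212, 0.049]
orientation: [-3.023, 0.854, 0.001]
force: [-0.1, 0.2, 0.3]
width: 0.0538
```

>>> {"op": "send_rows", "data": {
  "motion": [
    [0.26,[0,0,-1],0],
    [0.26,[0,0,-3],0],
    [0.26,[-2,0,-7],0],
    [0.26,[-5,0,-11],0],
    [0.26,[-5,0,-11],0]
  ]
}}

```text
t: 8.48
tcp_pos: [0.5384, 0.0497, 0.1632]
orientation: [-3.022, 0.849, -0.01]
force: [0.5, -0.6, -0.3]
width: 0.0539
```

```bash
python3 g.py;  python3 - <<'E'
from h import *
p=camera_params("wrist");im,d=get_image("wrist");P=pts(p,d)
cv2.imwrite("pics/w4.png",im);np.savez("w4.npz",im=im,d=d,P=P)
E
python3 w.py w4.npz
```

```text
t 8.47 stage mm [-64.6  36.3 163.2] xyz [0.5384 0.0497 0.1632] w 0.0539
F stage [ 0.77 -0.27 -0.29] j7 [ 0.27  0.28 -0.5   1.69  0.14  1.2  -2.39]
toolx yaw -31.37 tilt [ 0.007  0.001 -1.   ]
holder 3677 lo [  1.3 -22.5  37.2] hi [60.  20.9 40.7] rect [30.6 -1.2] [60.  45.1] 0.4
bar 3809 lo [-72.5 -11.2  37. ] hi [32.  79.9 43.7] rect [-4.2 47. ] [ 69.1 148.5] 51.9
stop 1524 lo [ 61.  -29.4  41.2] hi [71.1 29.1 44.7] rect [66.1 -0.5] [10.5 59.5] 0.2
```

View pics/w4.png

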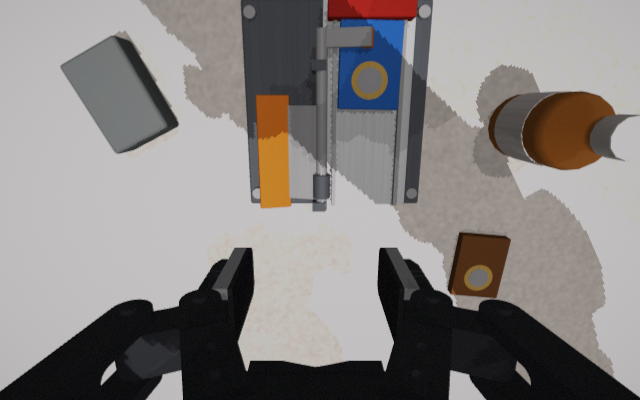

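The holder at (371,65) touches the stop (row 19) with the toe resting on it at (372,37). The bar is part-raised, and the case and bottle have not moved. Handing in.

```bash
python3 -c "
from plant import *
print(job_done())"
```

```text
the job is handed in; nothing more can be done
None
```

The holder is fully home against the red end stop with the clip clamped on it. I handed the job in at about 8.5 s of robot time.

I pressed the thumb bar with one fingertip until the bar was almost level. I kept it down while the other fingertip pushed the holder about 25 mm along the track. At the stop the push force rose from about 4 N to 15 N with under 1 mm of further travel. I then backed off 4 to 5 mm, lifted so the clip sprang down, and moved the hand clear.

**Last checks, from the final wrist image:**
- **Holder:** its edges lie at about stage x 1.3 to 60 mm. The stop face measures about 61 mm in the same picture (60 mm nominal), so there is about 1 mm of frame offset. The holder is home to within that error.
- **Clip:** the toe rests on the holder, and the bar's highest point is about 44 mm, between pressed and rest, as expected when clamped.
- **Surroundings:** the bottle and case look undisturbed. The vial is out of that view and I did not check it again, but the hand never came near it.
- **Forces:** no load on the hand at the end, and the highest reading I saw was about 19 N.

No check failed. The only disagreement was the 1 mm offset in x between the top and wrist cameras, which is within the 2 mm calibration.

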